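Lock a levelling foot's jam nut

TASK

The levelling foot in the white bracket is already set. Fit the square-socket key over the square end of its screw, with the key's handle down between the two posts so that the screw cannot turn, and let go of it. Then turn the jam nut clockwise (seen from above) by the post on its arm until it bites and is firmly tight, without overstraining it; leave the key on the screw and do not disturb the other things on the worktop.

Things in the scene. Friction and masses are not known exactly. Their poses are not given: they have to be found in the camera images.
- bracket: White bracket fixed to the worktop, plate 125 x 120 mm, its top 50 mm up. Origin on the levelling screw's axis at worktop height; z up; x points away from the two rest posts. The posts stand at x = -90 mm (12 mm thick in x, tops 98 mm above the worktop) with a 22 mm gap between them, centred on y = 0; a ledge in the gap, 74.5 mm up, carries the key's handle.
- screw: Levelling screw, 28 mm thick. Origin on its axis at worktop height; x and y square to the flats of its square end, x within 0.05 rad of the bracket's x at the start. It turns easily about z (0.05 N m): unless held it goes round with the nut. It must stay within 0.35 rad of the bracket's x; the looseness of a seated key lets it turn about 0.15 rad.
- screw_seat (a point): Centre of the flat shoulder of the screw, 75 mm above the worktop, on which the fitted key's underside rests. Above it the screw's square end: 20 x 20 mm, 18 mm tall, then a blunt cone 9 mm tall (top 102 mm above the worktop).
- nut: Steel jam nut on the screw, below the shoulder (flange 72 mm across), with an arm 12 mm wide, its top 67 mm up, reaching 100 mm out to an upright post. Origin on the screw's axis at worktop height; the arm lies 70 deg anticlockwise of its x axis. Clockwise from above tightens. It goes stiffly (about 1.3 N at the post), stays where left, does not visibly rise or sink.
- nut_post (a point): Centre of the top of the round post on the nut's arm: 16 mm thick, 43 mm tall above the arm, top 110 mm up, 100 mm from the screw's axis; push or hold it. The nut bites 0.4 to 1.2 rad from the start, where exactly must be felt. Then the force at the post climbs some 0.5 to 1 N per mm: firmly tight is about 9 N (at least 6 N); over 20 N overstrains it.
- key: Loose dark steel holding key, 0.2 kg, 16 mm thick: 40 x 40 mm head with a square 22 mm hole right through, and a flat handle 16 mm wide ending 118 mm from the hole's centre. Origin at the hole's centre on the underside; z up; the handle runs along -x. Fitted this way up, its x axis lies along the bracket's x. A spanner with a round ring also lies about: it does not fit.
- key_grip (a point): Point in the middle of the key's handle, 50 mm from the hole's centre and 8 mm above the underside: where to grip it.
- ring_spanner: Bystander: dark steel ring spanner, 139 mm long, 12 mm thick, lying flat, origin under the ring's centre, handle along its -x.
- screwdriver: Bystander: screwdriver lying flat, handle along its -x. Origin under its centre.
- spare_foot: Bystander: spare rubber foot, 48 mm across, 50 mm tall. Origin under its centre.
- tap_washer_tin: Bystander: round tin, 64 mm across, 35 mm tall. Origin under its centre.
- mug: Bystander: white mug, 80 mm across, 90 mm tall. Origin under its centre.
- detergent: Bystander: white bottle, 72 mm across, 190 mm tall. Origin under its centre.
- pipe_tee: Bystander: copper pipe tee, 70 mm long, lying flat. Origin under its centre.
There are look-alikes about, which are no part of the job. What is shaped like the key but turquoise is not meant.

How it is judged (in metres and radians):
On the way, in this order (a step that is already met when the one before it is completed fails the run):
1. the key is seated on the screw's square with its handle between the posts, and let go (horizontal distance between key and screw below 0.004 m and z of key in the frame of bracket between 0.07 and 0.08 m and angle between key's own z axis and vertical below 0.12 rad and angle between the x axis of key and the x axis of bracket, either way round below 0.2 rad and x of key_grip in the frame of bracket below -0.03 m and contact force between the fingers and key below 0.3 N), for 0.3 s.
2. with the key seated and the screw held, the jam nut is tightened firmly (about 6 N or more at its post) (horizontal distance between key and screw below 0.004 m and z of key in the frame of bracket between 0.07 and 0.08 m and angle between key's own z axis and vertical below 0.12 rad and angle between the x axis of key and the x axis of bracket, either way round below 0.2 rad and x of key_grip in the frame of bracket below -0.03 m and angle between the x axis of screw and the x axis of bracket, either way round below 0.35 rad and contact force between nut and screw above 13 N), for 0.2 s.
At the end, for the whole second after the job is handed in: Key on the screw: underside within 5 mm of 75 mm up, centred within 4 mm, tilt under 0.12 rad, handle between the posts, within 0.2 rad of the bracket's x axis. Screw within 0.35 rad of the bracket's x axis. Nut still biting (not backed off). All at rest (horizontal distance between key and screw below 0.004 m and z of key in the frame of bracket between 0.07 and 0.08 m and angle between key's own z axis and vertical below 0.12 rad and angle between the x axis of key and the x axis of bracket, either way round below 0.2 rad and x of key_grip in the frame of bracket below -0.03 m and angle between the x axis of screw and the x axis of bracket, either way round below 0.35 rad and contact force between nut and screw above 1 N and angular speed of nut below 0.1 rad/s and linear speed of key below 0.02 m/s); the robot touches nothing.
It fails at once if the nut is overstrained (more than about 20 N at its post) (contact force between nut and screw above 62 N).
It fails at once if the screw is dragged round by more than 0.5 rad from the bracket's x axis (angle between the x axis of screw and the x axis of bracket, either way round above 0.5 rad).
It fails at once if another thing on the worktop is moved by more than 30 mm (distance of any of ring_spanner, screwdriver, spare_foot, tap_washer_tin, mug, detergent, pipe_tee from where it was at the start of the episode above 0.03 m).
It also fails if it takes over 64 s, if anything falls off the work surface, if the arm or the gripper's body presses on something with over 40 N, if the wrist force passes 120 N, or if a joint passes its speed limit or range.

ROBOT

A 6-joint arm with a two-finger parallel gripper is mounted at the origin on the work surface. World frame = base frame: x ahead of the robot, y to its left, z up, the work surface at z = 0. Lengths are in mm, angles in rad, forces in N, time in s.
With the tool pointing down it reaches from about 400 to 825 mm from the base axis. Payload 7 kg.
Tool frame: the origin (TCP) lies at the very end of the fingers, on their centre line; the grasp point (between the pads) lies 19 mm behind it; z points along the fingers, y is the line along which they close (so a half turn about z gives the same grasp; the last joint's range is limited). The gripper opens to 85 mm and grips with 20 to 120 N. Pads are 22 mm wide; open, the fingers measure 114 mm over their backs; the gripper's body (76 mm by 85 mm) begins 54 mm behind the grasp point. The pads swing forward as they close: fully open they stand 13 mm farther back than shut.
Start: joints at [1.399, 0.359, 0.012, 0, -1.224, -0.288], TCP at [299.549, 604.868, 231.302] pointing down, gripper open.
Joint ranges: [-3.07, 3.07], [-1.43, 2.12], [-1.02, 1.25], [-3.03, 1.67], [-3.05, -0], [-3.03, 3.03]. Speed limits (rad/s): [2.39, 2.39, 3.01, 3.14, 3.14, 3.14].

INTERFACE

Orientations are given as a 3x3 rotation matrix whose columns are the frame's x, y, z axes.
In Python, from workcell import arm gives the robot as it stands.
- The arm moves only by the shell command python3 -m handwheel 'ROWS' [FORCE]. ROWS is text: rows parted by semicolons, each of 7 numbers parted by spaces: the finger opening in cm, from 0 to 8.54, then the shift along the world's x, y, z in cm, then the turn, a rotation vector about the world's x, y, z in degrees. A call has 1 to 20 rows; each row is the pose to reach, as a shift and turn from the pose commanded when the call began; what a row does not reach only later rows make up. A row lasts 1/8 s, in which the tool goes at most 62.5 mm and 10.7 degrees, less where a joint would pass 70% of its speed; a pose out of reach is approached as far as the arm can. A call with a gripper value outside its range is refused whole. The fingers move at their own pace and stop on an object; FORCE is the grip in N (left out, the last holds). Time passes only in rows, so rows that repeat a pose let the fingers close. It gives the time, the measured TCP pose, the force, the opening and the grip force at its end, in the units of the state.
- arm.sense(): the state, without advancing time (a new reading comes with each control period).
- arm.get_image(name): name is "side" or "top"; returns (picture, depth): 480x640x3 uint8, blue, green, red; 480x640 float32, mm along the optical axis (not along the pixel's ray), 0 where there is no reading.
- arm.get_calibration(name): a dict with "fx", "fy", "cx", "cy" (pixels), "rvec" (rotation vector, rad) and "tvec" (3), from world to camera coordinates, as OpenCV has them. Camera axes: x right, y down, z forward; pixel columns grow to the right and rows downward; lengths in mm; the calibration is good to about 2 mm. A picture is of the moment at which its call begins. get_calibration takes no time and is no camera call.
- arm.close_job(): hands the job in; it is judged then, once.
The state is a dict: "t": time; "q": joint angles; "joint_vel": joint speeds; "joint_efforts": joint torques, N m; "eef_pos": TCP position; "ee_rot": TCP orientation; "wrist_force": force on the tool from outside, world axes, zero at the start; "torque": the same for the moment, N m; "width": finger opening in mm; "finger_force": force on a finger pad.
Only numpy, scipy, OpenCV 4.12 (cv2) and the standard library are available. Lean on these libraries where they do the work, as an engineer would, in place of code of your own. Each camera call takes 0.05 s, during which the arm holds its last target. There are 200 camera calls.

## Working session

There is one attempt and no reset: what is moved stays moved. The work goes in short steps, Python scripts to look and compute and a shell command to move; the robot and the scene stay as the last step left them, time stands still between calls to the robot, and variables do not carry over. Pictures are saved under pics/ and viewed, at most 10 in all, crops included, and the job is handed in when it is done.

```bash
ls; mkdir -p pics; python3 - <<'E'
from workcell import arm
import cv2,numpy as np
for n in("top","side"):
    p,d=arm.get_image(n); cv2.imwrite(f"pics/{n}0.png",p); np.savez(f"{n}0.npz",p=p,d=d); c=arm.get_calibration(n); print(n,c)
s=arm.sense(); print(s['t'],s['eef_pos'],s['ee_rot'],s['width'],s['wrist_force'])
E
```

```text
pics
top {'fx': 438.79496332183436, 'fy': 438.79496332183436, 'cx': 318.97629634679225, 'cy': 242.05576332807786, 'rvec': array([ 2.14524026, -2.18382924,  0.1411758 ]), 'tvec': array([  12.40975395,  504.36938201, 1002.72895545])}
side {'fx': 434.7631917256709, 'fy': 434.7631917256709, 'cx': 320.28639969749923, 'cy': 240.5249966970473, 'rvec': array([ 2.39021401, -0.21663208,  0.05799385]), 'tvec': array([-496.76488617,  140.1873084 , 1204.13312029])}
0.1 [299.38942904 604.49032288 230.4787731 ] [[ 8.96073686e-01 -4.43905013e-01 -5.36652612e-04]
 [-4.43905320e-01 -8.96072657e-01 -1.36382168e-03]
 [ 1.24527547e-04  1.46030767e-03 -9.99998926e-01]] 85.29151277961951 [-0.01911957 -1.82506375  0.34026241]
```

View pics/top0.png

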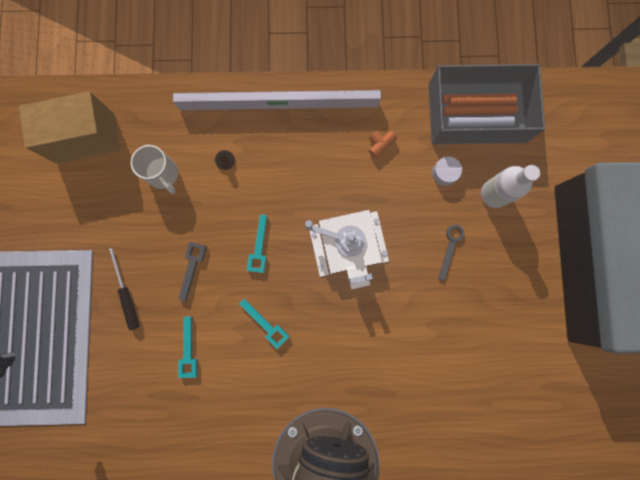

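View pics/side0.png

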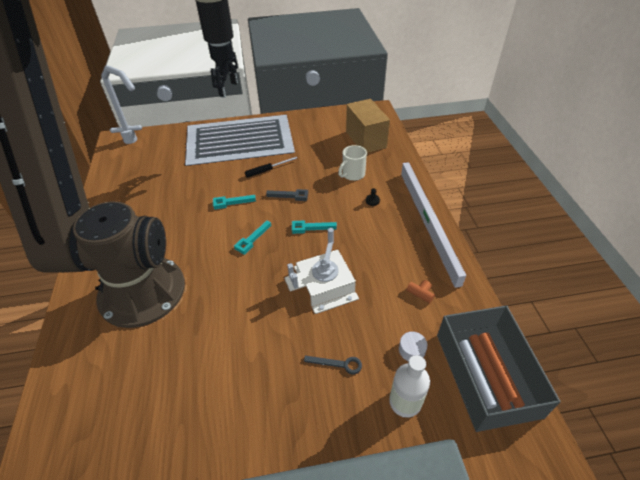

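The top view shows the dark square-headed key at about (193,270) with its head near (196,250). The bracket is around (350,243), with the nut post at (309,225) and the rest posts near (358,282). The ring spanner is at (452,250).

```bash
cat > h.py <<'E'
import numpy as np,cv2
from workcell import arm
def cal(n):
    c=arm.get_calibration(n); R=cv2.Rodrigues(np.array(c['rvec']))[0]; return c,R,np.array(c['tvec'])
def ray(n,u,v,z):
    c,R,t=cal(n); d=R.T@np.array([(u-c['cx'])/c['fx'],(v-c['cy'])/c['fy'],1]); o=-R.T@t
    return o+d*(z-o[2])/d[2]
def cloud(n,d):
    c,R,t=cal(n); v,u=np.indices(d.shape)
    P=np.stack([(u-c['cx'])/c['fx']*d,(v-c['cy'])/c['fy']*d,d],-1)
    return (P-t)@R
def proj(n,P):
    c,R,t=cal(n); p=R@np.array(P,float)+t; return c['fx']*p[0]/p[2]+c['cx'],c['fy']*p[1]/p[2]+c['cy']
E
python3 - <<'E'
from h import *
f=np.load('top0.npz');p,d=f['p'],f['d']
a=cv2.resize(p[230:310,160:230],None,fx=5.5,fy=5.5,interpolation=2); b=cv2.resize(p[200:300,295:400],None,fx=4.4,fy=4.4,interpolation=2)
b=b[:440];a=a[:440]; cv2.imwrite('pics/crop.png',np.hstack([a,b])); print(a.shape,b.shape)
C=cloud('top',d)
# key: dark pixels & z 8..25
g=p.max(-1).astype(int); sub=np.zeros(g.shape,bool); sub[235:305,172:212]=1
m=sub&(g<110)&(C[...,2]>9)&(C[...,2]<25)
Q=C[m]; print('key',m.sum(),Q.mean(0),np.median(Q[:,2]))
u,s,vt=np.linalg.svd(Q[:,:2]-Q[:,:2].mean(0),full_matrices=False); print(vt[0],(((Q[:,:2]-Q[:,:2].mean(0))@vt[0]).min(),((Q[:,:2]-Q[:,:2].mean(0))@vt[0]).max()))
np.set_printoptions(precision=1,suppress=True)
sub[:]=0;sub[200:300,295:400]=1
for lo,hi in((40,56),(60,72),(72,80),(90,97),(95,101),(100,104),(105,114)):
    m=sub&(C[...,2]>lo)&(C[...,2]<hi); Q=C[m]; v,u=np.nonzero(m)
    if len(Q): print(lo,hi,len(Q),Q.mean(0),Q.min(0),Q.max(0),u.mean(),v.mean())
E
```

```text
(440, 385, 3) (440, 462, 3)
key 481 [449.52283464 308.95330604  14.57732977] 14.673770745793274
[-0.96768876  0.25214771] (np.float64(-59.89157250321638), np.float64(77.69160982584232))
40 56 2309 [490.9 -69.9  49.7] [ 393.  -136.8   41. ] [573.8  21.6  56. ] 350.9198787353833 246.45214378518838
60 72 446 [507.5 -43.9  67. ] [412.5 -94.2  60. ] [537.9  35.1  72. ] 339.9260089686099 238.48430493273543
72 80 81 [452.6 -72.9  74.7] [406.2 -95.   72. ] [531.8  23.7  78.6] 353.6666666666667 262.18518518518516
90 97 80 [474.4 -69.   94.3] [ 405.4 -106.    90.2] [530.3  30.1  97. ] 352.425 251.675
95 101 95 [445.  -75.6  97.6] [ 405.4 -107.8   95. ] [530.3  30.1 100.6] 355.90526315789475 264.85263157894735
100 104 20 [492.5 -59.  101.6] [ 409.8 -103.2  100. ] [531.9  32.1 103.8] 347.9 243.15
105 114 41 [535.4  27.9 109.5] [528.1  21.  105.6] [541.9  34.2 112.5] 307.8536585365854 223.85365853658536
```

View pics/crop.png

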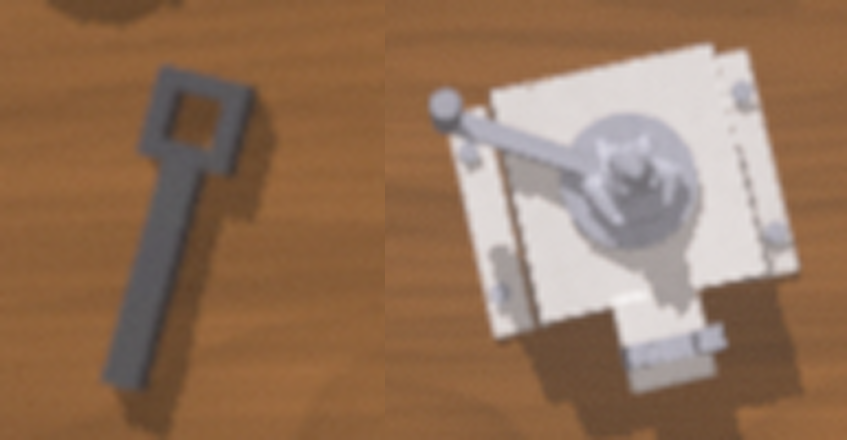

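The left crop shows the key with its hole centre at top-image pixel (195,251.5) and its handle end at (183,299.5). The right crop shows the screw tip at about (350.7,237.5), the nut post at (309,224), and the rest posts at about (354–374,278).

```bash
python3 - <<'E'
from h import *
np.set_printoptions(precision=1,suppress=True)
print('key hole',ray('top',195.1,251.5,12),'end',ray('top',182.7,299.5,16))
f=np.load('top0.npz');p,d=f['p'],f['d'];C=cloud('top',d)
k=np.zeros(d.shape,bool);k[200:300,295:400]=1
print('plate corners',[ray('top',u,v,50) for u,v in((369.3,210.2),(319.3,220.9),(330.2,273.9),(381.4,261.4))])
print('tip',ray('top',350.7,237.5,102))
m=k&(abs(C[...,2]-50)<2.5); Q=C[m][:,:2].astype(np.float32); print('rect',cv2.minAreaRect(Q))
m=k&(C[...,2]>96)&(C[...,2]<104)&(C[...,0]>460)&(C[...,0]<520);print('tip',C[m].mean(0),m.sum())
m=k&(C[...,2]>95)&(C[...,2]<101)&(C[...,0]<440);Q=C[m];print('posts',Q.mean(0),cv2.minAreaRect(Q[:,:2].astype(np.float32)))
print(np.sort(Q[:,1]))
m=k&(C[...,2]>105);v,u=np.nonzero(m);print('post',C[m].mean(0),ray('top',(u.min()+u.max())/2,(v.min()+v.max())/2,110))
f=np.load('side0.npz');p2,d2=f['p'],f['d'];C=cloud('side',d2)
k=np.zeros(d2.shape,bool);k[220:310,280:360]=1
m=k&(C[...,2]>96)&(C[...,2]<104)&(C[...,0]>460)&(C[...,0]<520);print('tip',C[m].mean(0),m.sum())
m=k&(C[...,2]>95)&(C[...,2]<101)&(C[...,0]<440);Q=C[m];print('posts',Q.mean(0),cv2.minAreaRect(Q[:,:2].astype(np.float32)))
m=k&(C[...,2]>107);print('post',C[m].mean(0),m.sum())
k[:]=0;k[185:203,260:315]=1
m=k&(p2.max(-1)<120)&(C[...,2]>11)&(C[...,2]<20);print('key side',C[m].mean(0),m.sum(),cv2.minAreaRect(C[m][:,:2].astype(np.float32)))
cv2.imwrite('pics/s2.png',cv2.resize(p2[215:315,265:365],None,fx=6,fy=6,interpolation=2))
E
```

```text
key hole [489.1 298.8  12. ] end [376.2 325.   16. ]
plate corners [array([ 574.9, -115. ,   50. ]), array([551.6,   2. ,  50. ]), array([428.3, -20.7,  50. ]), array([ 454.9, -139. ,   50. ])]
tip [504.7 -65.5 102. ]
rect ((480.5353698730469, -70.90314483642578), (170.623779296875, 120.05541229248047), 11.436585426330566)
tip [503.1 -65.9  99.9] 32
posts [414.6 -84.6  97.7] ((414.4730529785156, -84.08710479736328), (11.499763488769531, 47.462547302246094), 11.395798683166504)
[-107.8 -107.7 -107.7 -106.  -105.8 -105.7 -105.7 -105.7 -105.3 -103.8
 -103.7 -103.5 -103.5 -103.4 -103.2 -101.5 -101.5 -101.4 -101.3 -101.3
  -99.4  -99.   -98.7  -97.   -97.   -97.   -96.8  -96.7  -96.5  -94.9
  -94.9  -94.6  -72.9  -72.8  -72.6  -72.5  -70.6  -70.5  -70.5  -70.5
  -70.4  -68.4  -68.4  -68.3  -68.3  -68.3  -68.2  -66.4  -66.3  -66.2
  -66.2  -66.   -66.   -64.1  -64.   -64.   -63.8  -63.7  -63.7  -62.
  -61.9  -61.7  -61.6]
post [465.5  22.2 538.4] [477.6 -56.1 110. ]
tip [507.4 -69.  100.4] 25
posts [418.3 -84.8  98.1] ((418.8528747558594, -85.677001953125), (11.88691234588623, 49.08686447143555), 11.450153350830078)
post [ 451.1 -441.3  605.2] 54
key side [453.7 308.9  15.9] 216 ((445.94549560546875, 311.9847106933594), (44.63914108276367, 137.39938354492188), 76.05726623535156)
```

View pics/s2.png

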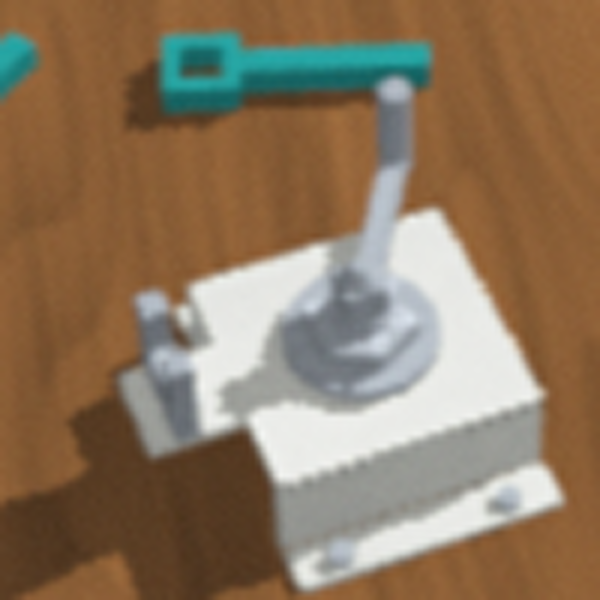

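The side view confirms the layout: posts at crop left, screw tip at crop (350,285), and the nut's post to the rear. The bracket's yaw is about 11.4°. Next I move to hover over the key's handle.

```bash
python3 -m handwheel '4.5 2.4 -5 0 0 0 3; 4.5 4.8 -10 0 0 0 6; 4.5 7.2 -15 0 0 0 9; 4.5 9.6 -20 -3 0 0 12.5; 4.5 12 -25 -7 0 0 12.5; 4.5 14.25 -29.4 -11 0 0 12.5; 4.5 14.25 -29.4 -16 0 0 12.5; 4.5 14.25 -29.4 -16 0 0 12.5; 4.5 14.25 -29.4 -16 0 0 12.5' 40
python3 - <<'E'
from h import *
np.set_printoptions(precision=1,suppress=True)
s=arm.sense(); print(s['t'],s['eef_pos'],s['ee_rot'],s['width'])
ims=[]
for n,w in(("top",(150,215,110,110)),("side",(230,150,110,110))):
    p,d=arm.get_image(n);np.savez(f"{n}1.npz",p=p,d=d);x,y,a,b=w
    x=x if n=='top' else x
    ims.append(cv2.resize(p[y:y+b,x:x+a],(400,400),interpolation=2)); print(n,proj(n,s['eef_pos']))
cv2.imwrite('pics/hover.png',np.hstack(ims))
E
```

```text
t: 1.23
eef_pos: [442.7, 312.1, 72.8]
ee_rot: [[0.971, -0.238, 0.001], [-0.238, -0.971, 0.001], [0.001, -0.001, -1.0]]
wrist_force: [0.9, 0.1, 1.2]
width: 44.7
finger_force: 0.0
1.225 [442.7 312.1  72.8] [[ 1.  -0.2  0. ]
 [-0.2 -1.   0. ]
 [ 0.  -0.  -1. ]] 44.67786975455151
top (np.float64(181.45439075230652), np.float64(269.6240689885739))
side (np.float64(284.38711506862455), np.float64(179.6263008614126))
```

View pics/hover.png

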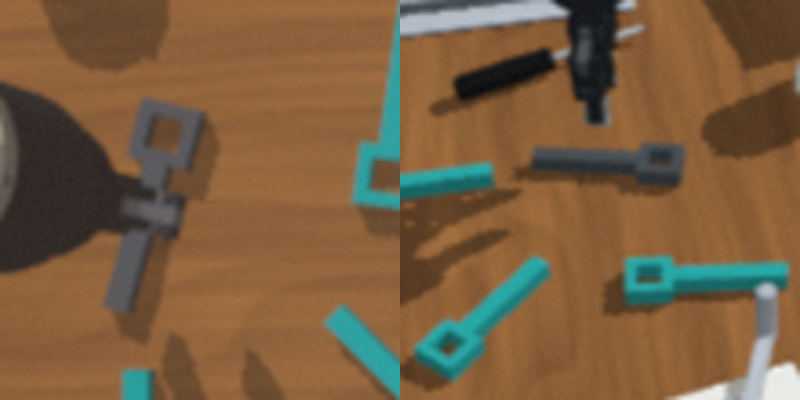

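In the side half of the picture, the fingertip at crop (597,122) projects to u≈284, which matches the prediction, so the side camera's x is good. The fingers straddle the handle in both views. Descend and grip.

```bash
python3 -m handwheel '4.5 0 -0.05 -4 0 0 1.5; 4.5 0 -0.05 -6 0 0 1.5; 4.5 0 -0.05 -6.7 0 0 1.5; 4.5 0 -0.05 -6.7 0 0 1.5; 1 0 -0.05 -6.7 0 0 1.5; 1 0 -0.05 -6.7 0 0 1.5; 1 0 -0.05 -6.7 0 0 1.5; 1 0 -0.05 -6.7 0 0 1.5; 1 0 -0.05 -6.7 0 0 1.5;1 0 -0.05 -6.7 0 0 1.5' 80
```

```text
t: 2.58
eef_pos: [442.8, 311.4, 5.9]
ee_rot: [[0.977, -0.214, 0.002], [-0.214, -0.977, 0.002], [0.001, -0.003, -1.0]]
wrist_force: [-2.2, 0.9, 7.5]
width: 13.5
finger_force: 78.9
```

```bash
python3 -m handwheel '1 0 0 1 0 0 0; 1 0 0 4 0 0 0; 1 0 0 8 0 0 0; 1 0 0 12 0 0 0; 1 0.2 -4 13 0 0 3; 1 0.4 -9 13 0 0 6; 1 0.6 -14 13 0 0 9; 1 0.8 -19 13 0 0 12; 1 1 -24 13 0 0 15; 1 1.2 -29 13 0 0 18; 1 1.4 -34 13 0 0 21; 1 1.5 -37 13 0 0 23.8; 1 1.5 -38.8 13 0 0 23.8;1 1.5 -38.8 13 0 0 23.8;1 1.5 -38.8 13 0 0 23.8;1 1.5 -38.8 13 0 0 23.8'
python3 - <<'E'
from h import *
np.set_printoptions(precision=3,suppress=True)
s=arm.sense(); print(s['t'],s['eef_pos'],s['wrist_force'])
ims=[]
for n,w in(("top",(295,200,110,110)),("side",(260,205,110,110))):
    p,d=arm.get_image(n);np.savez(f"{n}2.npz",p=p,d=d);x,y,a,b=w
    ims.append(cv2.resize(p[y:y+b,x:x+a],(400,400),interpolation=2)); print(n,proj(n,s['eef_pos']))
    C=cloud(n,d);k=np.zeros(d.shape,bool);k[y:y+b,x:x+a]=1
    for lo in range(116,160,4):
        m=k&(C[...,2]>=lo)&(C[...,2]<lo+4)
        if m.sum(): print(lo,m.sum(),C[m].mean(0),C[m].min(0),C[m].max(0))
cv2.imwrite('pics/over.png',np.hstack(ims))
E
```

```text
t: 4.58
eef_pos: [457.1, -77.1, 134.5]
ee_rot: [[0.98, 0.199, 0.0], [0.199, -0.98, 0.0], [0.0, -0.0, -1.0]]
wrist_force: [-0.3, -0.7, -2.8]
width: 13.4
finger_force: 78.6
4.575 [457.08  -77.056 134.485] [-0.27  -0.71  -2.774]
top (np.float64(358.0421291315792), np.float64(257.8315723410355))
128 2 [399.112 -80.014 129.161] [389.646 -81.788 128.648] [408.579 -78.24  129.675]
132 3 [400.73  -79.514 134.538] [391.68  -81.359 133.545] [410.455 -77.586 135.724]
136 2 [397.889 -80.193 137.274] [393.71  -81.047 136.641] [402.068 -79.339 137.907]
140 41 [401.68  -87.41  142.748] [389.332 -97.004 140.662] [414.076 -78.929 143.994]
144 54 [399.187 -87.861 145.402] [387.384 -96.577 144.016] [411.912 -80.475 147.915]
148 1 [409.889 -84.512 148.862] [409.889 -84.512 148.862] [409.889 -84.512 148.862]
side (np.float64(306.1041103885724), np.float64(256.78559290133705))
124 1 [509.815 -54.093 127.394] [509.815 -54.093 127.394] [509.815 -54.093 127.394]
128 36 [459.956 -86.843 130.266] [391.526 -94.823 128.465] [531.213 -53.717 131.933]
132 55 [473.424 -82.159 133.809] [393.23  -97.768 132.025] [529.924 -54.661 135.931]
136 58 [461.085 -83.753 138.025] [390.451 -97.651 136.055] [527.348 -52.659 139.884]
140 126 [469.792 -80.844 142.393] [392.163 -98.931 140.004] [530.153 -47.746 143.984]
144 200 [463.45  -77.391 145.703] [390.769 -99.265 144.021] [529.978 -45.3   147.991]
148 19 [470.176 -82.999 149.176] [404.986 -97.854 148.128] [524.675 -55.579 151.971]
152 12 [458.432 -88.216 153.973] [446.626 -96.563 152.321] [469.95  -66.279 155.907]
156 8 [459.993 -93.452 157.711] [448.415 -99.241 156.144] [465.334 -72.294 159.911]
```

View pics/over.png

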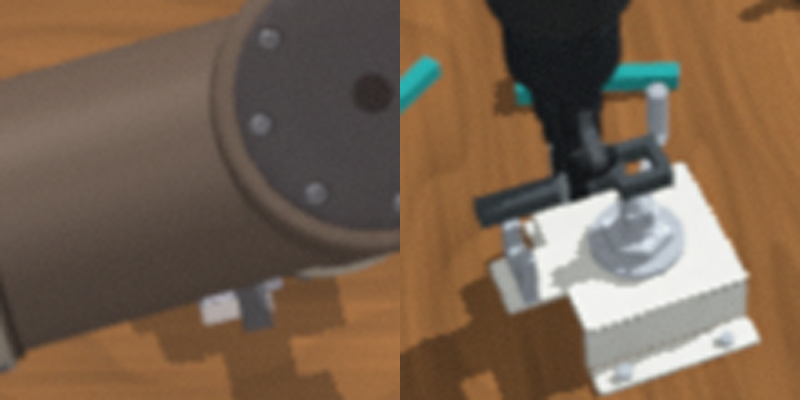

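The side half shows the key held level above the bracket, with its hole at crop (640,165) and the screw tip at about (638,205). Next I fit the key's pose in the side cloud.

```bash
cat > fit.py <<'E'
from h import *
from scipy.optimize import minimize
import sys
def key(n,zt,p,d,guess):
    C=cloud(n,d); m=(abs(C[...,2]-zt)<3.5)&(p.max(-1)<110)&(np.hypot(C[...,0]-guess[0]+25,C[...,1]-guess[1])<120)
    Q=C[m]
    def sd(x,y,cx,cy,hx,hy):
        a=np.maximum(abs(x-cx)-hx,abs(y-cy)-hy); return a
    # area match on pixel grid: points at plane zt, dark
    v,u=np.nonzero(np.ones(d.shape,bool)); 
    return Q
if __name__=="__main__":
    np.set_printoptions(precision=2,suppress=True)
    f=np.load('side2.npz');p,d=f['p'],f['d']
    Q=key('side',145,p,d,(507,-68)); print(len(Q),Q.min(0),Q.max(0),np.median(Q[:,2]))
    def cost(w):
        c,s=np.cos(w[2]),np.sin(w[2]); X=(Q[:,0]-w[0])*c+(Q[:,1]-w[1])*s; Y=-(Q[:,0]-w[0])*s+(Q[:,1]-w[1])*c
        sdb=lambda x0,x1,h:np.maximum(np.maximum(x0-X,X-x1),abs(Y)-h)
        ins=np.minimum(sdb(-20,20,20),sdb(-118,-20,8)); hole=11-np.maximum(abs(X),abs(Y))
        e=np.maximum(ins,hole); e=np.maximum(e,0)
        return np.minimum(e,6).sum()+0.0*len(Q)
    best=min((minimize(cost,(507+a,-68+b,.2+t),method='Nelder-Mead') for a in(-4,0,4) for b in(-4,0,4) for t in(-.04,.04)),key=lambda r:r.fun); print(best.x,best.fun)
    c,s=np.cos(best.x[2]),np.sin(best.x[2]); X=(Q[:,0]-best.x[0])*c+(Q[:,1]-best.x[1])*s; Y=-(Q[:,0]-best.x[0])*s+(Q[:,1]-best.x[1])*c
    print(np.sort(X)[[0,1,2,-3,-2,-1]],np.sort(Y[X>-20])[[0,1,2,-3,-2,-1]],np.sort(Y[X<-70])[[0,1,2,-3,-2,-1]])
    A=np.c_[X,Y,np.ones(len(X))];print('plane',np.linalg.lstsq(A,Q[:,2],rcond=None)[0])
E
python3 fit.py
```

```text
280 [390.77 -98.93 141.51] [528.03 -46.39 148.45] 144.86353976255546
[507.44 -68.97   0.18] 73.92981911266132
[-117.44 -117.42 -117.14   18.96   19.8    20.3 ] [-22.25 -21.12 -20.25  20.93  20.98  21.3 ] [-8.59 -8.54 -8.47  9.79 10.6  12.41]
plane [ -0.     0.   144.91]
```

The key's hole sits about 1 mm off the screw. I correct y by 1 mm and yaw by 0.5°, then descend watching the force.

```bash
python3 -m handwheel '1 0 0.1 -1.5 0 0 0.5; 1 0 0.1 -2.5 0 0 0.5; 1 0 0.1 -3.0 0 0 0.5; 1 0 0.1 -3.4 0 0 0.5;1 0 0.1 -3.6 0 0 0.5;1 0 0.1 -3.6 0 0 0.5'
```

```text
t: 5.42
eef_pos: [457.1, -76.6, 98.3]
ee_rot: [[0.978, 0.207, 0.0], [0.207, -0.978, 0.0], [0.0, -0.0, -1.0]]
wrist_force: [-0.8, 0.2, -3.4]
width: 13.6
finger_force: 78.6
```

```bash
python3 -m handwheel '1 0 0 -0.2 0 0 0; 1 0 0 -0.4 0 0 0; 1 0 0 -0.6 0 0 0;1 0 0 -0.6 0 0 0'
```

```text
t: 5.92
eef_pos: [457.0, -76.6, 92.1]
ee_rot: [[0.978, 0.207, -0.0], [0.207, -0.978, -0.0], [-0.0, -0.0, -1.0]]
wrist_force: [0.2, 1.8, -3.1]
width: 13.6
finger_force: 78.6
```

```bash
python3 -m handwheel '1 0 0 -0.3 0 0 0; 1 0 0 -0.6 0 0 0; 1 0 0 -0.9 0 0 0;1 0 0 -1.05 0 0 0;1 0 0 -1.05 0 0 0'
```

```text
t: 6.55
eef_pos: [457.1, -76.6, 81.6]
ee_rot: [[0.978, 0.207, -0.0], [0.207, -0.978, -0.0], [-0.0, 0.0, -1.0]]
wrist_force: [0.3, 1.5, -3.3]
width: 13.5
finger_force: 78.6
```

```bash
python3 -m handwheel '1 0 0 -0.1 0 0 0; 1 0 0 -0.1 0 0 0; 3 0 0 -0.1 0 0 0; 4 0 0 -0.1 0 0 0; 4 0 0 -0.1 0 0 0;4 0 0 2 0 0 0;4 0 0 6 0 0 0;4 0 0 10 0 0 0;4 -4 0 13 0 0 0;4 -8 0 13 0 0 0;4 -8 0 13 0 0 0'
python3 - <<'E'
from h import *
p,d=arm.get_image('side');np.savez("side3.npz",p=p,d=d)
cv2.imwrite('pics/seat.png',cv2.resize(p[205:315,260:370],(550,550),interpolation=2))
np.set_printoptions(precision=2,suppress=True)
C=cloud('side',d);k=np.zeros(d.shape,bool);k[205:315,260:370]=1
m=k&(p.max(-1)<110)&(abs(C[...,2]-91)<4);Q=C[m];print(len(Q),np.median(Q[:,2]),cv2.minAreaRect(Q[:,:2].astype(np.float32)))
m=k&(C[...,2]>106)&(C[...,2]<114)&(C[...,0]>500);print('post',C[m].mean(0),C[m].min(0),C[m].max(0))
print(arm.sense()['t'])
E
```

```text
t: 7.92
eef_pos: [375.1, -76.8, 212.5]
ee_rot: [[0.978, 0.207, 0.002], [0.207, -0.978, 0.001], [0.002, -0.001, -1.0]]
wrist_force: [0.4, 1.3, 0.5]
width: 40.2
finger_force: 0.0
295 91.39871495410027 ((458.164794921875, -78.2044677734375), (135.7938232421875, 40.45671844482422), 12.112483978271484)
post [539.28  26.82 110.01] [532.62  18.36 106.83] [547.41  35.47 113.33]
7.975
```

View pics/seat.png

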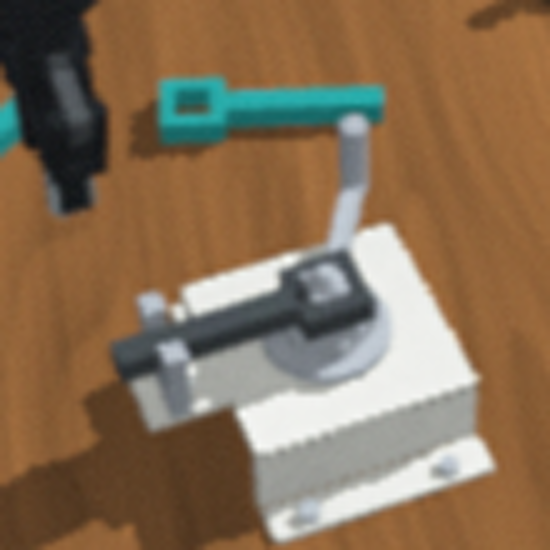

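The key is seated flat (top 91 mm) on the square, with its handle lying between the posts at crop (155,335) and the nut post at crop (352,125). Next I straddle the nut post.

```bash
python3 -c "
from workcell import arm;print(arm.sense()['q'])"; python3 -m handwheel '3 3 2 0 0 0 10; 3 6 4 0 0 0 20; 3 9 6 0 0 0 30; 3 12 8 0 0 0 40; 3 15 9.5 0 0 0 50; 3 16.4 10.4 0 0 0 59.2; 3 16.4 10.4 -3 0 0 59.2; 3 16.4 10.4 -3 0 0 59.2; 3 16.4 10.4 -7 0 0 59.2; 3 16.4 10.4 -9 0 0 59.2; 3 16.4 10.4 -9 0 0 59.2' 60
python3 - <<'E'
from h import *
p,d=arm.get_image('side');np.savez("side4.npz",p=p,d=d)
cv2.imwrite('pics/post.png',cv2.resize(p[185:285,270:390],(720,600),interpolation=2))
s=arm.sense();print(s['q'],s['width'])
E
```

```text
[ 3.21861427e-01 -1.36434442e-01 -6.04175462e-01  1.03566854e-05
 -1.10058709e+00  1.45815267e+00]
t: 9.35
eef_pos: [540.7, 27.0, 121.2]
ee_rot: [[0.323, 0.946, -0.002], [0.946, -0.323, -0.001], [-0.002, -0.002, -1.0]]
wrist_force: [0.8, 0.2, 0.4]
width: 29.8
finger_force: 0.0
[ 4.12152052e-01  2.40780382e-01 -4.28000900e-01  6.69406195e-04
 -9.02407067e-01  2.40017076e+00] 29.89254185768675
```

View pics/post.png

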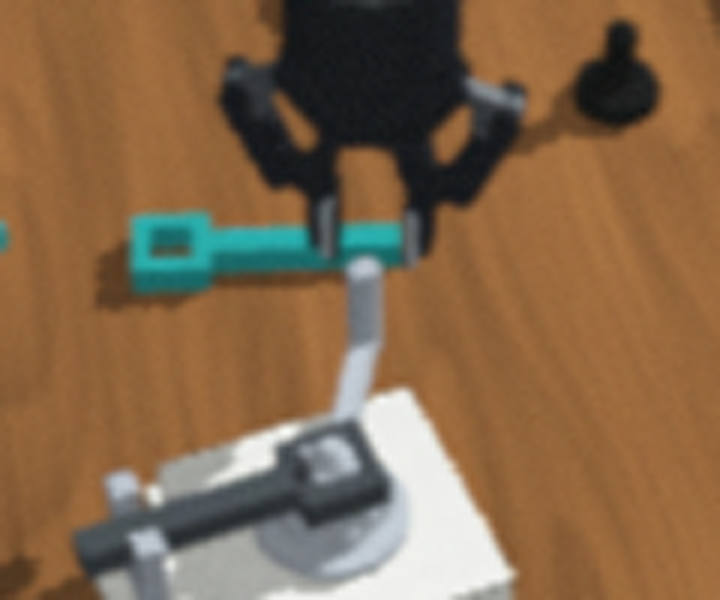

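The two pads straddle the nut post, whose top is at crop (365,262) with the pads at 325 and 413. Next I lower and print the arc shifts.

```bash
python3 -m handwheel '3 0 0 -2 0 0 0; 3 0 0 -4 0 0 0; 3 0 0 -4 0 0 0; 3 0 0 -4 0 0 0' 60
cat > arc.py <<'E'
import sys,numpy as np
a0,a1,st=map(float,sys.argv[1:])
for a in np.arange(a0-st,a1-.01,-st):
    r=np.radians([a,a0]); print('%.2f %.2f 0 0 0 %.1f'%(10*(np.cos(r[0])-np.cos(r[1])),10*(np.sin(r[0])-np.sin(r[1])),a-a0))
E
python3 arc.py 71.2 51.2 1.25
```

```text
t: 9.9
eef_pos: [542.2, 27.6, 83.4]
ee_rot: [[0.323, 0.947, 0.002], [0.947, -0.323, 0.0], [0.001, 0.002, -1.0]]
wrist_force: [0.2, 0.7, 0.5]
width: 29.7
finger_force: 0.0
0.21 -0.07 0 0 0 -1.2
0.41 -0.15 0 0 0 -2.5
0.61 -0.23 0 0 0 -3.8
0.81 -0.32 0 0 0 -5.0
1.01 -0.41 0 0 0 -6.2
1.21 -0.50 0 0 0 -7.5
1.40 -0.60 0 0 0 -8.8
1.59 -0.70 0 0 0 -10.0
1.78 -0.81 0 0 0 -11.2
1.97 -0.92 0 0 0 -12.5
2.16 -1.04 0 0 0 -13.8
2.34 -1.16 0 0 0 -15.0
2.52 -1.28 0 0 0 -16.2
2.70 -1.41 0 0 0 -17.5
2.87 -1.54 0 0 0 -18.8
3.04 -1.67 0 0 0 -20.0
```

```bash
python3 -m handwheel '3 0.21 -0.07 0 0 0 -1.2; 3 0.41 -0.15 0 0 0 -2.5; 3 0.81 -0.32 0 0 0 -5; 3 1.01 -0.41 0 0 0 -6.2; 3 1.21 -0.5 0 0 0 -7.5; 3 1.4 -0.6 0 0 0 -8.8; 3 1.59 -0.7 0 0 0 -10; 3 1.78 -0.81 0 0 0 -11.2; 3 1.97 -0.92 0 0 0 -12.5; 3 2.16 -1.04 0 0 0 -13.8; 3 2.34 -1.16 0 0 0 -15; 3 2.52 -1.28 0 0 0 -16.2; 3 2.7 -1.41 0 0 0 -17.5; 3 2.87 -1.54 0 0 0 -18.8; 3 3.04 -1.67 0 0 0 -20; 3 3.04 -1.67 0 0 0 -20'
python3 arc.py 51.2 31.2 1
```

```text
t: 11.9
eef_pos: [571.8, 10.6, 81.9]
ee_rot: [[0.628, 0.779, 0.001], [0.779, -0.628, 0.0], [0.0, 0.0, -1.0]]
wrist_force: [-0.4, 0.2, -1.2]
width: 29.6
finger_force: 0.2
0.14 -0.11 0 0 0 -1.0
0.27 -0.22 0 0 0 -2.0
0.40 -0.34 0 0 0 -3.0
0.53 -0.46 0 0 0 -4.0
0.66 -0.58 0 0 0 -5.0
0.78 -0.70 0 0 0 -6.0
0.90 -0.82 0 0 0 -7.0
1.02 -0.95 0 0 0 -8.0
1.14 -1.08 0 0 0 -9.0
1.26 -1.21 0 0 0 -10.0
1.37 -1.34 0 0 0 -11.0
1.48 -1.47 0 0 0 -12.0
1.59 -1.61 0 0 0 -13.0
1.70 -1.75 0 0 0 -14.0
1.80 -1.89 0 0 0 -15.0
1.91 -2.03 0 0 0 -16.0
2.00 -2.17 0 0 0 -17.0
2.10 -2.32 0 0 0 -18.0
2.20 -2.46 0 0 0 -19.0
2.29 -2.61 0 0 0 -20.0
```

```bash
python3 -m handwheel '3 0.14 -0.11 0 0 0 -1; 3 0.27 -0.22 0 0 0 -2; 3 0.4 -0.34 0 0 0 -3; 3 0.53 -0.46 0 0 0 -4; 3 0.66 -0.58 0 0 0 -5; 3 0.78 -0.7 0 0 0 -6'; python3 arc.py 45.2 39.2 1
python3 - <<'E'
from h import *
p,d=arm.get_image('side');C=cloud('side',d);np.set_printoptions(precision=1,suppress=True)
m=(p.max(-1)>110)&(C[...,2]>100)&(C[...,2]<114)&(np.hypot(C[...,0]-507,C[...,1]+68)<125)&(np.hypot(C[...,0]-507,C[...,1]+68)>75)
print(m.sum(),np.median(C[m],0),arm.sense()['wrist_force'])
cv2.imwrite('pics/turn.png',cv2.resize(p[185:285,270:390],(720,600),interpolation=2))
E
```

```text
t: 12.65
eef_pos: [579.3, 3.6, 81.8]
ee_rot: [[0.706, 0.708, -0.0], [0.708, -0.706, -0.0], [-0.0, -0.0, -1.0]]
wrist_force: [-2.0, 0.2, -0.0]
width: 30.5
finger_force: 0.6
0.12 -0.12 0 0 0 -1.0
0.24 -0.25 0 0 0 -2.0
0.36 -0.38 0 0 0 -3.0
0.48 -0.51 0 0 0 -4.0
0.59 -0.64 0 0 0 -5.0
0.70 -0.78 0 0 0 -6.0
40 [572.6   2.2 108.1] [-0.4  0.6 -0.1]
```

View pics/turn.png

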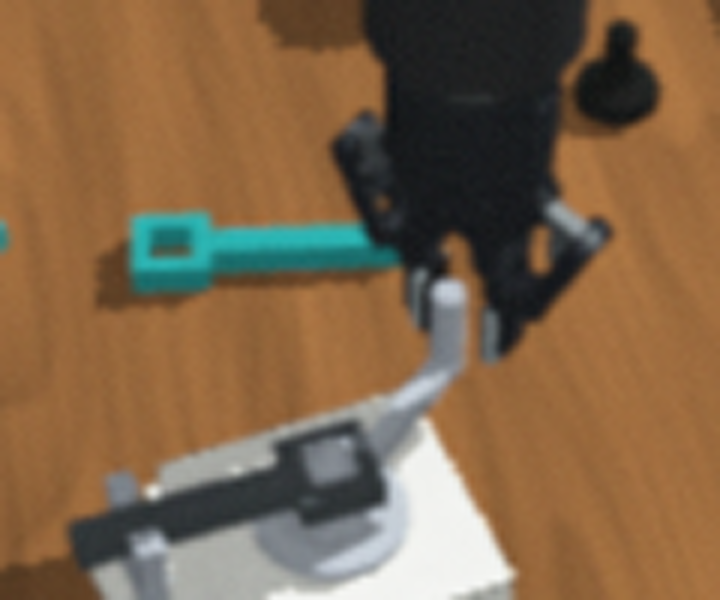

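The post is at crop (448,290), carried along by the trailing pad, and the key is still seated. Continue in 6° chunks.

```bash
python3 -m handwheel '3 0.12 -0.12 0 0 0 -1; 3 0.24 -0.25 0 0 0 -2; 3 0.36 -0.38 0 0 0 -3; 3 0.48 -0.51 0 0 0 -4; 3 0.59 -0.64 0 0 0 -5; 3 0.7 -0.78 0 0 0 -6'; python3 arc.py 39.2 33.2 1
```

```text
t: 13.45
eef_pos: [586.3, -4.2, 81.8]
ee_rot: [[0.776, 0.631, -0.0], [0.631, -0.776, 0.0], [-0.0, -0.0, -1.0]]
wrist_force: [-1.3, 1.1, -0.2]
width: 30.2
finger_force: 0.6
0.11 -0.14 0 0 0 -1.0
0.22 -0.27 0 0 0 -2.0
0.32 -0.41 0 0 0 -3.0
0.42 -0.56 0 0 0 -4.0
0.52 -0.70 0 0 0 -5.0
0.62 -0.84 0 0 0 -6.0
```

```bash
python3 -m handwheel '3 0.11 -0.14 0 0 0 -1; 3 0.22 -0.27 0 0 0 -2; 3 0.32 -0.41 0 0 0 -3; 3 0.42 -0.56 0 0 0 -4; 3 0.52 -0.7 0 0 0 -5; 3 0.62 -0.84 0 0 0 -6'; python3 arc.py 33.2 27.2 1
```

```text
t: 14.2
eef_pos: [592.5, -12.6, 81.8]
ee_rot: [[0.838, 0.546, 0.0], [0.546, -0.838, 0.0], [0.0, -0.0, -1.0]]
wrist_force: [-1.4, 1.0, 0.6]
width: 29.9
finger_force: 0.6
0.09 -0.15 0 0 0 -1.0
0.19 -0.30 0 0 0 -2.0
0.28 -0.45 0 0 0 -3.0
0.36 -0.60 0 0 0 -4.0
0.45 -0.75 0 0 0 -5.0
0.53 -0.90 0 0 0 -6.0
```

```bash
python3 -m handwheel '3 0.09 -0.15 0 0 0 -1; 3 0.19 -0.3 0 0 0 -2; 3 0.28 -0.45 0 0 0 -3; 3 0.36 -0.6 0 0 0 -4; 3 0.45 -0.75 0 0 0 -5; 3 0.53 -0.9 0 0 0 -6'; python3 arc.py 27.2 21.2 1
```

```text
t: 14.95
eef_pos: [597.1, -21.4, 81.7]
ee_rot: [[0.89, 0.455, -0.001], [0.455, -0.89, 0.0], [-0.001, -0.001, -1.0]]
wrist_force: [-5.8, 4.1, 4.4]
width: 30.1
finger_force: 3.1
0.08 -0.16 0 0 0 -1.0
0.15 -0.31 0 0 0 -2.0
0.23 -0.47 0 0 0 -3.0
0.30 -0.63 0 0 0 -4.0
0.36 -0.79 0 0 0 -5.0
0.43 -0.95 0 0 0 -6.0
```

The nut is biting. Step gently now.

```bash
python3 -m handwheel '3 0.02 -0.04 0 0 0 0; 3 0.04 -0.08 0 0 0 0; 3 0.04 -0.08 0 0 0 0; 3 0.04 -0.08 0 0 0 0'
```

```text
t: 15.45
eef_pos: [597.5, -22.0, 81.7]
ee_rot: [[0.89, 0.456, -0.001], [0.456, -0.89, 0.0], [-0.001, -0.001, -1.0]]
wrist_force: [-5.6, 3.7, 4.4]
width: 29.8
finger_force: 3.1
```

```bash
python3 -m handwheel '3 0.05 -0.09 0 0 0 0; 3 0.1 -0.18 0 0 0 -1; 3 0.1 -0.18 0 0 0 -1; 3 0.1 -0.18 0 0 0 -1'; python3 -m handwheel '3 0.05 -0.1 0 0 0 0; 3 0.1 -0.18 0 0 0 -1; 3 0.1 -0.18 0 0 0 -1'
```

```text
t: 15.95
eef_pos: [598.3, -23.7, 81.7]
ee_rot: [[0.898, 0.44, -0.001], [0.44, -0.898, 0.0], [-0.001, -0.001, -1.0]]
wrist_force: [-6.2, 5.2, 3.7]
width: 30.1
finger_force: 3.7
t: 16.32
eef_pos: [599.0, -25.4, 81.7]
ee_rot: [[0.906, 0.424, -0.002], [0.424, -0.906, 0.001], [-0.001, -0.001, -1.0]]
wrist_force: [-7.7, 5.5, 5.4]
width: 29.9
finger_force: 4.5
```

```bash
python3 -m handwheel '3 0.05 -0.1 0 0 0 0; 3 0.09 -0.18 0 0 0 -1; 3 0.09 -0.18 0 0 0 -1; 3 0.09 -0.18 0 0 0 -1; 3 0.09 -0.18 0 0 0 -1'
```

```text
t: 16.95
eef_pos: [599.6, -27.0, 81.7]
ee_rot: [[0.913, 0.409, -0.002], [0.409, -0.913, 0.001], [-0.002, -0.002, -1.0]]
wrist_force: [-9.3, 7.5, 6.0]
width: 30.1
finger_force: 5.1
```

Tangential force is about 11 N, which is firm. Back off and lift clear.

```bash
python3 -m handwheel '3 -0.1 0.2 0 0 0 0; 3 -0.2 0.4 0 0 0 0; 3 -0.3 0.62 0 0 0 0; 3.6 -0.3 0.62 0 0 0 0; 3.6 -0.3 0.62 0 0 0 0;3.6 -0.3 0.62 2 0 0 0; 3.6 -0.3 0.62 6 0 0 0; 3.6 -0.3 0.62 11 0 0 0; 3.6 -0.3 0.62 14 0 0 0; 3.6 5 3 16 0 0 0; 3.6 9 7 16 0 0 0; 3.6 9 7 16 0 0 0; 3.6 9 7 16 0 0 0'
python3 - <<'E'
from h import *
np.set_printoptions(precision=2,suppress=True)
p,d=arm.get_image('side');cv2.imwrite('pics/end.png',cv2.resize(p[185:295,265:385],(655,600),interpolation=2))
C=cloud('side',d);k=np.zeros(d.shape,bool);k[205:315,260:370]=1
m=k&(p.max(-1)<110)&(abs(C[...,2]-91)<4)&(C[...,0]<540);Q=C[m];print(len(Q),np.median(Q[:,2]),cv2.minAreaRect(Q[:,:2].astype(np.float32)))
m=(p.max(-1)>110)&(C[...,2]>105)&(C[...,2]<114)&(np.hypot(C[...,0]-507,C[...,1]+68)<125)&(np.hypot(C[...,0]-507,C[...,1]+68)>75)
a=C[m].mean(0)-[507,-68,0];print(m.sum(),a,np.degrees(np.arctan2(a[1],a[0])))
E
```

```text
t: 18.58
eef_pos: [691.2, 42.1, 241.3]
ee_rot: [[0.912, 0.409, -0.0], [0.409, -0.912, -0.0], [-0.001, 0.0, -1.0]]
wrist_force: [-0.1, 0.2, -0.2]
width: 36.0
finger_force: 0.0
291 91.18529927304452 ((457.52325439453125, -78.96636199951172), (134.92547607421875, 38.47869110107422), 13.072397232055664)
22 [ 83.95  53.5  110.61] 32.51118433101934
```

View pics/end.png

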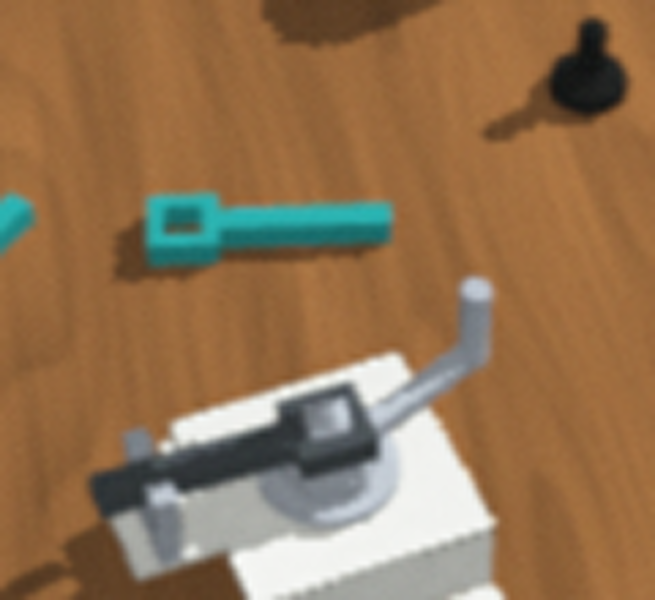

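The key is still seated and the nut's post is at crop (476,290), about 32.5°. Before handing in I check that it is at rest.

```bash
python3 -m handwheel '3.6 0 0 0 0 0 0;3.6 0 0 0 0 0 0;3.6 0 0 0 0 0 0;3.6 0 0 0 0 0 0;3.6 0 0 0 0 0 0;3.6 0 0 0 0 0 0;3.6 0 0 0 0 0 0;3.6 0 0 0 0 0 0' >/dev/null
python3 - <<'E'
from h import *
for f in (None,'side3.npz'):
  for i in range(2 if f is None else 1):
    p,d=arm.get_image('side') if f is None else (np.load(f)['p'],np.load(f)['d'])
    C=cloud('side',d);r=np.hypot(C[...,0]-507,C[...,1]+68)
    m=(p.max(-1)>110)&(C[...,2]>105)&(C[...,2]<114)&(r<125)&(r>75)
    a=C[m].mean(0)-[507,-68,0];print(m.sum(),a,np.degrees(np.arctan2(a[1],a[0])))
E
```

```text
26 [ 83.64924014  53.89623513 109.51617271] 32.7941817590327
23 [ 84.04215772  53.80471774 109.93435117] 32.6278206183153
26 [ 32.43385477  94.67244426 109.82248286] 71.08904090300942
```

```bash
python3 -c "
from workcell import arm;print(arm.close_job())"
```

```text
the job is handed in; nothing more can be done
None
```

The job is handed in, result not yet known: the key is seated on the screw with its handle between the posts, and the nut was tightened to about 11 N at its post. When I let go, the nut appeared to spring back about 5°, then stayed at rest. I take it to be still biting, but could not measure that directly.

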